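# Draw the splint out of the emergency case

## Task

Swing the retaining arm on the red case out to the side until it clicks into its end position and stays there. Then take the blue splint out through the opening in the cover, tilting it since it is longer than the opening, and finish while still holding it motionless in the air in the gripper, all of it at least 5 cm above the cover and touching nothing else. Leave the bottle, the steel bowl and the roll of tape where they stand.

Things in the scene. Friction and masses are not known exactly. Their poses are not given: they have to be found in the camera images.
- case: Red flat case fixed to the work surface, 300 (x) x 160 (y) x 69 mm; origin at the centre of its underside, x axis roughly away from the robot. Walls 6 mm. Cover 4 mm thick, its underside 65 and top 69 mm above the origin, closed from x = -150 to -5 mm; the opening follows from x = -5 to +130 mm.
- opening (a point): Centre of the only opening in the case's cover, at the cover's top (case x = 62.5, y = 0, z = 69 mm); edged in pale metal, 135 mm along the case's x, 140 mm along its y.
- liner (a point): Point on top of the white liner inside the case (case x = -67, y = 0, z = 20 mm); the flat liner runs from case x = -144 to +10 mm, with 45 mm of room up to the cover. A cross rest equally high spans x = 100 to 114 mm; between liner and rest the floor is only 5 mm above the case's origin.
- retainer (a joint): Angle (rad) of the steel retaining arm on the cover about its vertical pivot. 0: it points along the case's +x over the middle of the opening; grows anticlockwise seen from above, to the end stop at 1.75. Starts at 0 to 0.35. Light friction (0.03 N m). From about 1.25 it rides over a sprung brass ball (under 0.4 N m), which springs up behind it beyond 1.68 and keeps it seated at the stop.
- retainer_knob (a point): Centre of the top face of the upright yellow round post at the free end of the retaining arm: 110 mm from the pivot, 16 mm in diameter, rising 35 mm from the arm's top, its top 112 mm above the work surface. The post does not turn on the arm.
- retainer_pivot (a point): The pivot of the retaining arm, on the cover at case x = -20, y = 0 mm. The arm is 16 mm wide and 6 mm thick, its top 79 mm above the work surface.
- splint: Rigid blue splint bar with a row of small white dots on top, 230 (x) x 26 (y) x 14 mm (z), 85 to 160 g, loose in the case on the liner and the cross rest, along the case's x within a few degrees, its far half under the opening. Origin at the centre of its underside, x along the bar towards the far end.
- splint_near_end (a point): Middle of the splint's end face at its x = -115 mm (the end hidden under the closed cover).
- splint_far_end (a point): Middle of the splint's end face at its x = +115 mm (the end under the opening).
- bottle: White antiseptic bottle standing beside the case, 60 mm in diameter, 150 mm tall, origin at the centre of its underside; leave alone.
- bowl: Steel bowl, 110 mm across, 45 mm tall, origin at the centre of its underside; leave alone.
- tape: Roll of paper-coloured tape lying flat, 70 mm across, 25 mm tall, origin at the centre of its underside; leave alone.
Things that resemble listed ones, but are neither listed nor needed, are in the scene too. Several things have the shape of the splint; the one meant has the colours described above.

How it is judged:
On the way, in this order (a step that is already met when the one before it is completed fails the run):
1. the retaining arm is seated at its end stop (value of joint retainer above 1.68 rad), for 0.2 s.
2. the splint is out of the case, both ends above the cover (height (world z) of each of splint_near_end, splint_far_end above 0.085 m), for 0.2 s.
At the end, for the whole second after the job is handed in: The retaining arm is at its end stop (joint above 1.68 of 1.75 rad); the splint is held in the fingers (over 1 N) and still (under 30 mm/s), the middles of both its end faces more than 44 mm above the cover's top, and it touches neither case, bottle, bowl nor tape (value of joint retainer above 1.68 rad and height (world z) of each of splint_near_end, splint_far_end above 0.113 m and contact force between the fingers and splint above 1 N and contact force between splint and case below 0.1 N and contact force between splint and bottle below 0.1 N and contact force between splint and bowl below 0.1 N and contact force between splint and tape below 0.1 N and linear speed of splint below 0.03 m/s); the arm keeps its last pose, push and grip.
It fails at once if the bottle was moved or tipped (distance of bottle from where it was at the start of the episode above 0.03 m or angle between bottle's own z axis and vertical above 0.4 rad).
It fails at once if the bowl was moved (distance of bowl from where it was at the start of the episode above 0.03 m).
It fails at once if the tape was moved (distance of tape from where it was at the start of the episode above 0.03 m).
It also fails if it takes over 58 s, if anything falls off the work surface, if the arm or the gripper's body presses on something with over 40 N, if the wrist force passes 120 N, or if a joint passes its speed limit or range.

## Robot

A 6-joint arm with a two-finger parallel gripper is mounted at the origin on the work surface. World frame = base frame: x ahead of the robot, y to its left, z up, the work surface at z = 0. Lengths are in m, angles in rad, forces in N, time in s.
With the tool pointing down it reaches from about 0.325 to 0.75 m from the base axis. Payload 7.6 kg.
Tool frame: the origin (TCP) lies where the fingers leave the gripper's body, on its centre line; the fingertips stand 73 mm ahead of it and the grasp point (between the pads) lies 54 mm ahead of it; y points along the fingers, z is the direction in which the jaws open and shut, and the axes are right-handed (so a half turn about y gives the same grasp; the last joint's range is limited). The gripper opens to 85 mm and grips with 20 to 120 N. Pads are 22 mm wide; open, the fingers measure 114 mm over their backs; the gripper's body (76 mm by 85 mm) begins 54 mm behind the grasp point. The pads swing forward as they close: fully open they stand 13 mm farther back than shut.
Start: joints at [-1.282, 0.052, 1.401, -0, 1.689, -0.07], TCP at [0.184, -0.492, 0.304] pointing down, gripper open.
Joint ranges: [-2.9, 2.9], [-0.91, 2.17], [0.12, 2.37], [-1.06, 4.2], [0.26, 2.73], [-2.93, 2.93]. Speed limits (rad/s): [2.57, 2.57, 3.01, 3.14, 3.14, 3.14].

## Interface

Orientations are given as a unit quaternion [x, y, z, w].
In Python, from rig import status, eyes, bot gives the robot as it stands.
- The arm moves only by the tool apply_moves, never from a script. Its arguments are lists of equal length, an entry for each row: "offset": the shift along the tool's x, y, z in units of 50 mm (1.0 is 50 mm), a list of three; "twist": the turn, a rotation vector about the tool's x, y, z in units of 5 degrees (1.0 is 5 degrees), a list of three; "gripper": the finger opening in mm, from 0 to 85.4. A call has exactly 8 rows; each row is the pose to reach, as a shift and turn from the pose commanded when the call began, along the tool's axes at that moment; what a row does not reach only later rows make up. A row lasts 1/8 s, in which the tool goes at most 62.5 mm and 10.7 degrees, less where a joint would pass 70% of its speed; a pose out of reach is approached as far as the arm can. A call with a gripper value outside its range is refused whole. The fingers move at their own pace and stop on an object; "force" is the grip in N (left out, the last holds). Time passes only in rows, so rows that repeat a pose let the fingers close, or fill a call up. It gives the time, the measured TCP pose, the force and the opening at its end, in the units of the state.
- status.state(): the state, without advancing time (a new reading comes with each control period).
- eyes.camera(name): name is "side" or "top"; returns the picture (420x560x3 uint8, red, green, blue); there is no depth.
- eyes.get_calibration(name): a dict with "fx", "fy", "cx", "cy" (pixels), "k1" (the pictures are not rectified: a ray, as slopes to the right and down, at radius r is drawn at 1 + k1 r^2 times it, then the intrinsics apply), "xyz" and "rotation" of the camera in the world. Camera axes: x right, y up, looking along -z (the intrinsics and any distortion apply to the point x, -y, -z); pixel columns grow to the right and rows downward; lengths in m; the calibration is good to about 2 mm. A picture is of the moment at which its call begins. get_calibration takes no time and is no camera call.
- bot.job_done(): hands the job in, once; it reports no verdict.
The state is a dict: "time": time; "joints": joint angles; "qd": joint speeds; "tau": joint torques, N m; "tool_pos": TCP position; "ee_rot": TCP orientation; "force": force on the tool from outside, world axes, zero at the start; "moment": the same for the moment, N m; "gripper_width": opening from 0.0 (shut) to 1.0 (fully open).
Only numpy, scipy, OpenCV 4.12 (cv2) and the standard library are available. Lean on these libraries where they do the work, as an engineer would, in place of code of your own. Each camera call takes 0.05 s, during which the arm holds its last target. There are 200 camera calls.

## Working session

There is one attempt and no reset: what is moved stays moved. The work goes in short steps, Python scripts to look and compute and a tool call to move; the robot and the scene stay as the last step left them, time stands still between calls to the robot, and variables do not carry over. Pictures are saved under pics/ and viewed, about 8 in all and at most 12, crops included, and the job is handed in when it is done.

Besides the shell and the picture viewer there is one more tool, called after "Call:" as name(argument=value, ...) on one line, values as JSON. apply_moves: Moves the arm, as the interface text tells. Its arguments: {"type":"object","properties":{"offset":{"type":"array"},"twist":{"type":"array"},"gripper":{"type":"array"},"force":{"type":"number"}},"required":["offset","twist","gripper"]}

```bash
ls; mkdir -p pics
python3 - <<'E'
from rig import status, eyes, bot
import cv2
for n in("top","side"):
    im=eyes.camera(n); cv2.imwrite(f"pics/{n}0.png",cv2.resize(im[:,:,::-1],(800,600),interpolation=cv2.INTER_CUBIC)); cv2.imwrite(f"pics/raw_{n}0.png",im[:,:,::-1])
    print(eyes.get_calibration(n))
print(status.state())
E
```

```text
pics
{'fx': 519.5509766829447, 'fy': 519.5509766829447, 'cx': 275.93579653425616, 'cy': 218.26909764538146, 'k1': -0.01434796575371771, 'xyz': array([0.31412134, 0.05208919, 1.36093516]), 'rotation': array([-0.05122   ,  0.04594641,  0.71449287, -0.69625095])}
{'fx': 473.3296321095882, 'fy': 473.3296321095882, 'cx': 277.8094693770279, 'cy': 203.10382768386225, 'k1': -0.12367596259800387, 'xyz': array([0.12620195, 1.07636414, 0.96397827]), 'rotation': array([-0.06704636,  0.42346248,  0.88756681, -0.16855107])}
{'time': 0.1, 'joints': array([-1.28229897e+00,  5.27704874e-02,  1.40163840e+00, -1.49891231e-05,
        1.68855785e+00, -7.03013526e-02]), 'qd': array([ 0.00014211, -0.002704  , -0.00076973,  0.00141881,  0.00108431,
        0.00061289]), 'tau': array([ 2.12841274e-03, -3.82581568e+01, -3.60984421e+01,  1.72204693e-05,
        4.77351437e-03,  1.98793975e-05]), 'tool_pos': array([ 0.18432517, -0.4914048 ,  0.30315061]), 'ee_rot': array([-0.12623263,  0.69624076, -0.69527606,  0.12611638]), 'force': array([-0.5958513 ,  0.36365908,  0.27136607]), 'moment': array([ 0.00341761, -0.0244139 ,  0.01171857]), 'gripper_width': 0.9984069993446831}
```

View pics/top0.png

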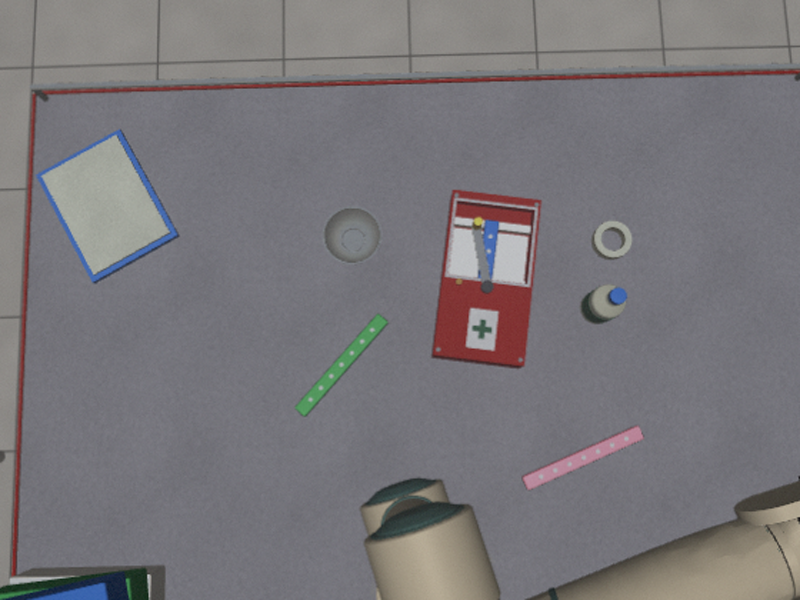

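View pics/side0.png

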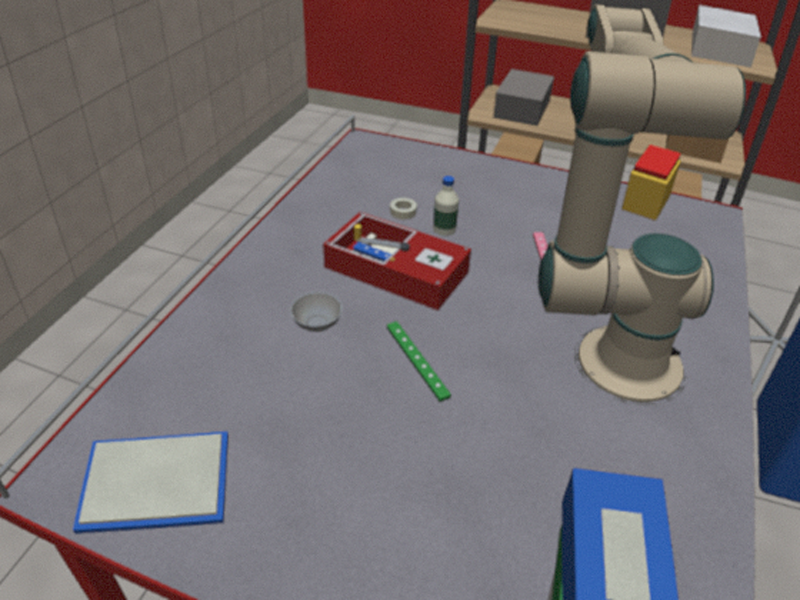

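The top view shows the case at (433–540, 190–367), the arm pointing to the yellow knob at (478, 222), and its pivot at (487, 286). The blue splint is under the opening, with the bowl at (352, 236), tape at (612, 240) and bottle at (605, 303). The side view agrees. Next I'll enlarge the case.

```bash
cat > h.py <<'E'
import numpy as np, cv2
from scipy.spatial.transform import Rotation as R
from rig import status, eyes, bot
def cal(n):
    c=eyes.get_calibration(n); return c,R.from_quat(c["rotation"])
def proj(n,P):
    c,r=cal(n); p=r.inv().apply(np.atleast_2d(P)-c["xyz"]); s=np.c_[p[:,0],-p[:,1]]/-p[:,2:3]
    s=s*(1+c["k1"]*(s**2).sum(1,keepdims=True)); return s*[c["fx"],c["fy"]]+[c["cx"],c["cy"]]
def back(n,uv,z):
    c,r=cal(n); d=(np.atleast_2d(uv)-[c["cx"],c["cy"]])/[c["fx"],c["fy"]]; s=d.copy()
    for _ in range(20): s=d/(1+c["k1"]*(s**2).sum(1,keepdims=True))
    v=r.apply(np.c_[s[:,0],-s[:,1],-np.ones(len(s))]); t=(np.asarray(z)-c["xyz"][2])/v[:,2]
    return c["xyz"]+v*np.reshape(t,(-1,1))
def crop(n,x0,y0,x1,y1,k,name):
    im=eyes.camera(n)[:,:,::-1]; cv2.imwrite(f"pics/raw_{name}.png",im)
    cv2.imwrite(f"pics/{name}.png",cv2.resize(im[y0:y1,x0:x1],None,fx=k,fy=k,interpolation=cv2.INTER_CUBIC))
def case2w(p,c): # c = x,y,yaw
    p=np.atleast_2d(p).astype(float); return R.from_euler('z',c[2]).apply(p)+[c[0],c[1],0]
E
python3 - <<'E'
import cv2
a=cv2.imread("pics/raw_top0.png")[125:265,295:385]; b=cv2.imread("pics/raw_side0.png")[145:220,220:335]
a=cv2.resize(a,None,fx=4.2,fy=4.2,interpolation=cv2.INTER_CUBIC); cv2.imwrite("pics/a.png",a)
b=cv2.resize(b,None,fx=4,fy=4,interpolation=cv2.INTER_CUBIC)
import numpy as np
o=np.zeros((600,800,3),np.uint8); o[:588,:378]=a; o[:300,378:800]=b[:,:422]; cv2.imwrite("pics/ab.png",o)
E
```

```text
(no output)
```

View pics/ab.png

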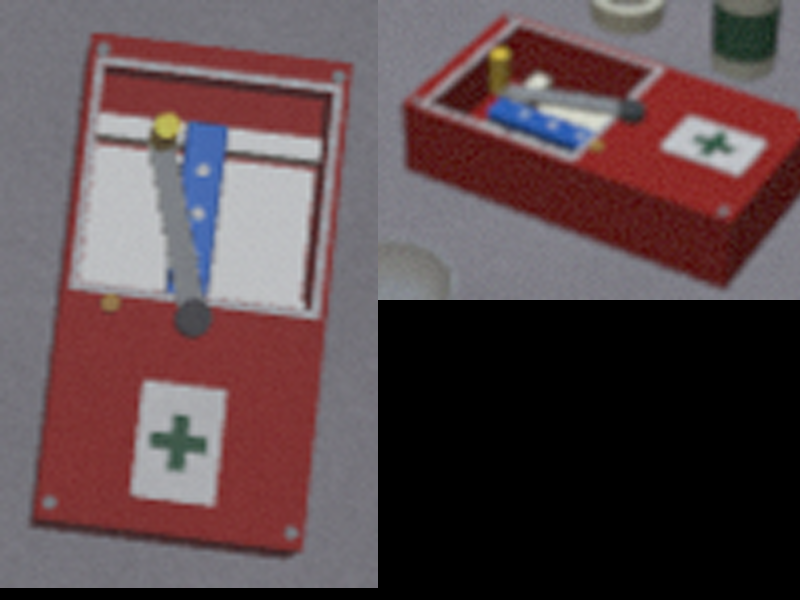

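Left half of the crop (top view):
- Case corners are at (95,33), (353,66), (300,545) and (33,518).
- The knob top is at (167,126) and the pivot at (193,317).
- The splint's far edge runs from (190,124) to (227,127), with dots at (203,170) and (198,213).
- The brass ball is at (110,302), on the left, which is the direction the arm swings.

Run:
```python
from h import *
from scipy.optimize import least_squares
f=lambda p:(np.atleast_2d(p)+0.5)/4.2-0.5+[295,125]
W=back("top",f([[95,33],[353,66],[300,545],[33,518]]),.069)
L=np.array([[150,80,69],[150,-80,69],[-150,-80,69],[-150,80,69]])/1e3
s=least_squares(lambda c:(case2w(L,c)-W)[:,:2].ravel(),[.55,0,0]); c=s.x
print("case",c,"res mm",(s.fun*1e3).round(1))
inv=lambda P:R.from_euler('z',-c[2]).apply(P-[c[0],c[1],0])
for n,p,z in [("knob",[167,126],.112),("pivot",[193,317],.082),("spl far L",[190,124],.034),("spl farR",[227,127],.034),("dot1",[203,170],.034),("dot2",[198,213],.034),("nearL",[167,291],.034),("nearR",[209,293],.034),("ball",[110,302],.071),("restfarL",[100,113],.02)]:
    w=back("top",f(p),z); print(n,w.round(4),(inv(w)*1e3).round(1))
w=back("side",[[(500-378+.5)/4-.5+220,(52+.5)/4-.5+145]],.112); print("knob side",w,inv(w)*1e3)
w=back("side",(np.array([[405-378,103],[515-378,15],[727-378,215]])+.5)/4-.5+[220,145],.069); print("corners side",(inv(w)*1e3).round(1))
for n,p,z in [("bottle",[605,305],0),("bowl",[352,236],.045),("tape",[612,240],.025),("pink",[640,432],0),("green",[383,320],.014)]:
    print(n,back("top",np.array(p)*.7,z).round(3))
```

```text
case [ 0.55334584 -0.10687066 -0.15551837] res mm [ 1.3  1.1  1.6 -0.5 -3.8 -0.7  0.8  0.1]
knob [[ 0.6417 -0.0889  0.112 ]] [[ 84.5  31.4 112. ]]
pivot [[ 0.5327 -0.103   0.082 ]] [[-21.    0.7  82. ]]
spl far L [[ 0.6631 -0.1121  0.034 ]] [[109.2  11.8  34. ]]
spl farR [[ 0.6605 -0.1351  0.034 ]] [[110.3 -11.3  34. ]]
dot1 [[ 0.6335 -0.1189  0.034 ]] [[81.   0.5 34. ]]
dot2 [[ 0.6063 -0.1147  0.034 ]] [[53.5  0.5 34. ]]
nearL [[ 0.5576 -0.0934  0.034 ]] [[ 2.1 13.9 34. ]]
nearR [[ 0.5557 -0.1193  0.034 ]] [[  4.2 -11.9  34. ]]
ball [[ 0.5451 -0.0549  0.071 ]] [[-16.2  50.   71. ]]
restfarL [[ 0.6754 -0.0574  0.02  ]] [[113.   67.8  20. ]]
knob side [[ 0.6438999  -0.08830878  0.112     ]] [[ 86.58610601  32.36399079 112.        ]]
corners side [[ 147.4   81.9   69. ]
 [ 141.4  -77.4   69. ]
 [-143.5   75.    69. ]]
bottle [[ 0.505 -0.33   0.   ]]
bowl [[0.637 0.133 0.045]]
tape [[ 0.622 -0.344  0.025]]
pink [[ 0.271 -0.379  0.   ]]
green [[0.486 0.081 0.014]]
```

```bash
cat >> h.py <<'E'
C=np.array([0.5533,-0.1069,-0.1555]); Rc=R.from_euler('z',C[2])
def pose(g,ang=0,tilt=0,sgn=1,back_=.054):
    """TCP pos, rot for case-frame point g (m) `back_` ahead of TCP; jaw axis at case y turned by ang about z; far-end-up tilt"""
    z=np.array([0,sgn,0.]); y=np.array([0,0,-1.]); x=np.cross(y,z)
    M=Rc*R.from_euler('z',ang)*R.from_euler('y',-tilt)*R.from_matrix(np.c_[x,y,z])
    return case2w(g,C)[0]-back_*M.as_matrix()[:,1],M
def rel(p,M,base=None):
    if base is None: s=status.state(); base=(s["tool_pos"],R.from_quat(s["ee_rot"]))
    return (base[1].inv().apply(p-base[0])/.05).round(2),((base[1].inv()*M).as_rotvec(degrees=True)/5).round(2)
E
python3 - <<'E'
from h import *
s=status.state(); M=R.from_quat(s["ee_rot"]).as_matrix(); print(M.round(3))
r=lambda a,R_=.110:np.array([-.020+R_*np.cos(a),R_*np.sin(a),.200])
for sg in(1,-1):
  for a in (.29,1.0,1.75):
    p,m=pose(r(a),a,0,sg,0); print(sg,a,p.round(3),rel(p,m))
E
```

```text
[[-0.936 -0.     0.351]
 [-0.351  0.001 -0.936]
 [-0.    -1.    -0.001]]
1 0.29 [ 0.643 -0.089  0.2  ] (array([-11.41,   2.07,  -4.31]), array([ 0.000e+00, -3.343e+01, -2.000e-02]))
1 1.0 [ 0.607 -0.022  0.2  ] (array([-11.21,   2.07,  -5.83]), array([1.000e-02, 3.043e+01, 2.000e-02]))
1 1.75 [0.531 0.006 0.2  ] (array([-9.98,  2.07, -6.88]), array([1.000e-02, 2.184e+01, 1.000e-02]))
-1 0.29 [ 0.643 -0.089  0.2  ] (array([-11.41,   2.07,  -4.31]), array([0.02, 2.57, 0.  ]))
-1 1.0 [ 0.607 -0.022  0.2  ] (array([-11.21,   2.07,  -5.83]), array([ 0.02, -5.57, -0.  ]))
-1 1.75 [0.531 0.006 0.2  ] (array([-9.98,  2.07, -6.88]), array([ 1.000e-02, -1.416e+01, -1.000e-02]))
```

Call:
apply_moves(offset=[[-1, 0, -0.3], [-2.1, 0, -0.7], [-3.2, 0, -1.1], [-4.3, 0, -1.5], [-5.4, 0, -1.9], [-6.5, 0, -2.3], [-7.6, 0, -2.7], [-8.4, 0, -3.1]], twist=[[0, 0, 0], [0, 0.4, 0], [0, 0.8, 0], [0, 1.2, 0], [0, 1.6, 0], [0, 2, 0], [0, 2.4, 0], [0, 2.6, 0]], gripper=[40, 40, 40, 40, 40, 40, 40, 40])

```text
time: 1.1
tool_pos: [0.5246, -0.1971, 0.3032]
ee_rot: [-0.047, 0.706, -0.705, 0.046]
force: [-0.1, -0.6, 0.6]
gripper_width: 0.467
```

Run:
```python
from h import *
s=status.state(); print(s["time"],s["tool_pos"],s["joints"],s["gripper_width"]*85.4)
p,m=pose([-.020+.11*np.cos(.29),.11*np.sin(.29),.22],.29,0,-1,0); print(rel(p,m))
```

```text
1.1 [ 0.52456626 -0.19711304  0.30321968] [-4.25352775e-01  1.53077308e-01  1.29400139e+00  4.46971019e-05
  1.69547211e+00  1.01318335e+00] 39.913896863908896
(array([-2.63,  1.66, -1.83]), array([ 0.01, -0.03,  0.01]))
```

Call:
apply_moves(offset=[[-0.6, 0.2, -0.4], [-1.3, 0.5, -0.9], [-2.0, 0.9, -1.4], [-2.63, 1.3, -1.83], [-2.63, 1.66, -1.83], [-2.63, 1.66, -1.83], [-2.63, 1.66, -1.83], [-2.63, 1.66, -1.83]], twist=[[0, 0, 0], [0, 0, 0], [0, 0, 0], [0, 0, 0], [0, 0, 0], [0, 0, 0], [0, 0, 0], [0, 0, 0]], gripper=[40, 40, 40, 40, 40, 40, 40, 40])

```text
time: 2.1
tool_pos: [0.6415, -0.0918, 0.2225]
ee_rot: [0.045, -0.705, 0.706, -0.047]
force: [0.1, 0.9, 0.3]
gripper_width: 0.466
```

Run:
```python
from h import *
s=status.state(); print(s["time"],s["tool_pos"],s["joints"])
k=lambda a,z:pose([-.020+.11*np.cos(a),.11*np.sin(a),z],a,0,-1,0)
print(rel(*k(.29,.162)))
b=k(.29,.162)
for a in np.arange(.39,1.92,.1): print(round(a,2),*rel(*k(a,.162),b))
q=proj("side",[k(.29,.112)[0]]); print(q)
crop("side",220,120,320,220,6,"s1")
```

```text
2.1 [ 0.64148596 -0.09180678  0.22250583] [-1.99075866e-01  4.33599430e-01  1.11736109e+00 -1.49486337e-04
  1.58827115e+00  1.24096788e+00]
(array([-0.03,  1.21, -0.05]), array([-0.01, -0.04, -0.03]))
0.39 [ 0.01 -0.   -0.22] [ 0.   -1.15  0.  ]
0.49 [ 0.04 -0.   -0.44] [ 0.   -2.29  0.  ]
0.59 [ 0.1  -0.   -0.65] [ 0.   -3.44  0.  ]
0.69 [ 0.17 -0.   -0.86] [ 0.   -4.58  0.  ]
0.79 [ 0.27 -0.   -1.05] [ 0.   -5.73  0.  ]
0.89 [ 0.38 -0.   -1.24] [ 0.   -6.88  0.  ]
0.99 [ 0.52 -0.   -1.42] [ 0.   -8.02  0.  ]
1.09 [ 0.67 -0.   -1.58] [ 0.   -9.17  0.  ]
1.19 [ 0.83 -0.   -1.72] [  0.   -10.31   0.  ]
1.29 [ 1.01 -0.   -1.85] [  0.   -11.46   0.  ]
1.39 [ 1.2  -0.   -1.96] [  0.   -12.61   0.  ]
1.49 [ 1.4  -0.   -2.05] [  0.   -13.75   0.  ]
1.59 [ 1.61 -0.   -2.12] [  0.  -14.9   0. ]
1.69 [ 1.83 -0.   -2.17] [  0.   -16.04   0.  ]
1.79 [ 2.04 -0.   -2.19] [  0.   -17.19   0.  ]
1.89 [ 2.26 -0.   -2.2 ] [  0.   -18.33   0.  ]
[[250.60189997 157.59690858]]
```

View pics/s1.png

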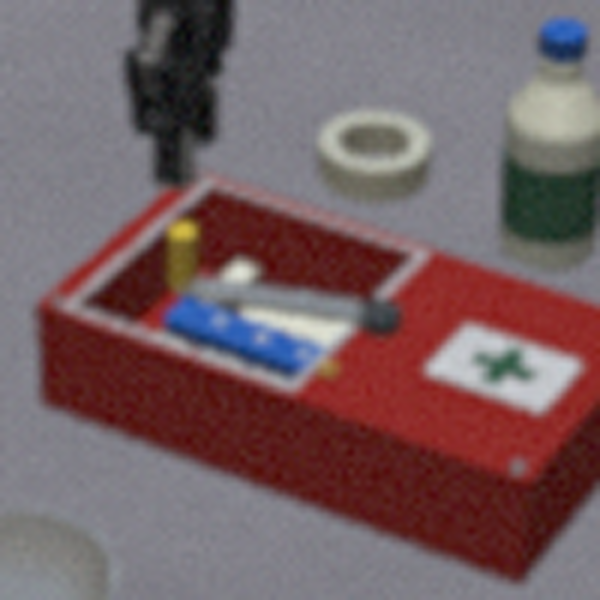

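The side view shows the fingers (175,180) directly above the yellow post (183,228), where I predicted the knob. Now I'll lower the gripper over it.

Call:
apply_moves(offset=[[-0.03, 0.2, -0.05], [-0.03, 0.45, -0.05], [-0.03, 0.7, -0.05], [-0.03, 0.95, -0.05], [-0.03, 1.1, -0.05], [-0.03, 1.21, -0.05], [-0.03, 1.21, -0.05], [-0.03, 1.21, -0.05]], twist=[[0, 0, 0], [0, 0, 0], [0, 0, 0], [0, 0, 0], [0, 0, 0], [0, 0, 0], [0, 0, 0], [0, 0, 0]], gripper=[40, 40, 40, 40, 40, 40, 40, 40])

```text
time: 3.15
tool_pos: [0.6429, -0.0884, 0.1609]
ee_rot: [0.046, -0.705, 0.706, -0.047]
force: [0.6, 0.2, 0.2]
gripper_width: 0.468
```

Call:
apply_moves(offset=[[0.01, 0, -0.22], [0.04, 0, -0.44], [0.1, 0, -0.65], [0.17, 0, -0.86], [0.27, 0, -1.05], [0.38, 0, -1.24], [0.52, 0, -1.42], [0.67, 0, -1.58]], twist=[[0, -1.15, 0], [0, -2.3, 0], [0, -3.45, 0], [0, -4.6, 0], [0, -5.7, 0], [0, -6.9, 0], [0, -8, 0], [0, -9.15, 0]], gripper=[40, 40, 40, 40, 40, 40, 40, 40])

```text
time: 4.15
tool_pos: [0.5992, -0.0141, 0.1611]
ee_rot: [0.318, -0.631, 0.632, -0.319]
force: [-0.8, -0.6, 0.4]
gripper_width: 0.472
```

Run:
```python
from h import *
s=status.state(); print(s["time"],s["tool_pos"],s["joints"],s["force"])
k=lambda a,z:pose([-.020+.11*np.cos(a),.11*np.sin(a),z],a,0,-1,0)
b=k(1.09,.162); print(rel(*b))
for a in np.arange(1.19,2.0,.1): print(round(a,2),*rel(*k(a,.162),b))
```

```text
4.15 [ 0.59916516 -0.01411506  0.16112428] [-8.51393130e-02  3.45793778e-01  1.35471159e+00 -6.32860113e-05
  1.43951965e+00  5.51913383e-01] [-0.76213851 -0.61811282  0.36329272]
(array([ 0.02, -0.02,  0.01]), array([-0.02, -0.01, -0.01]))
1.19 [ 0.01  0.   -0.22] [ 0.   -1.15  0.  ]
1.29 [ 0.04  0.   -0.44] [ 0.   -2.29  0.  ]
1.39 [ 0.1   0.   -0.65] [ 0.   -3.44  0.  ]
1.49 [ 0.17  0.   -0.86] [ 0.   -4.58  0.  ]
1.59 [ 0.27  0.   -1.05] [ 0.   -5.73  0.  ]
1.69 [ 0.38  0.   -1.24] [ 0.   -6.88  0.  ]
1.79 [ 0.52  0.   -1.42] [ 0.   -8.02  0.  ]
1.89 [ 0.67  0.   -1.58] [ 0.   -9.17  0.  ]
1.99 [ 0.83  0.   -1.72] [  0.   -10.31   0.  ]
```

Call:
apply_moves(offset=[[0.01, 0, -0.22], [0.04, 0, -0.44], [0.1, 0, -0.65], [0.17, 0, -0.86], [0.27, 0, -1.05], [0.38, 0, -1.24], [0.52, 0, -1.42], [0.52, 0, -1.42]], twist=[[0, -1.15, 0], [0, -2.3, 0], [0, -3.45, 0], [0, -4.6, 0], [0, -5.7, 0], [0, -6.9, 0], [0, -8, 0], [0, -8, 0]], gripper=[40, 40, 40, 40, 40, 40, 40, 40])

```text
time: 5.15
tool_pos: [0.5265, 0.0072, 0.161]
ee_rot: [-0.514, 0.485, -0.486, 0.514]
force: [0.7, 1.3, -0.3]
gripper_width: 0.465
```

Call:
apply_moves(offset=[[0, 0, -0.05], [0, 0, -0.1], [0, 0, -0.15], [0, 0, -0.2], [0, 0, -0.24], [0, 0, -0.24], [0, 0, -0.24], [0, 0, -0.24]], twist=[[0, 0, 0], [0, 0, 0], [0, 0, 0], [0, 0, 0], [0, 0, 0], [0, 0, 0], [0, 0, 0], [0, 0, 0]], gripper=[40, 40, 40, 40, 40, 40, 40, 40])

```text
time: 6.15
tool_pos: [0.5168, 0.0066, 0.1606]
ee_rot: [-0.512, 0.483, -0.487, 0.516]
force: [17.1, 1.7, -9.4]
gripper_width: 0.467
```

The 17 N reading suggests the arm is on its stop. I'll back off, rise, and check.

Call:
apply_moves(offset=[[0, 0, 0.1], [0, 0, 0.24], [0, -0.3, 0.24], [0, -0.7, 0.24], [0, -1.3, 0.24], [0, -2, 0.24], [0, -2.4, 0.24], [0, -2.4, 0.24]], twist=[[0, 0, 0], [0, 0, 0], [0, 0, 0], [0, 0, 0], [0, 0, 0], [0, 0, 0], [0, 0, 0], [0, 0, 0]], gripper=[40, 40, 40, 40, 40, 40, 40, 40])

```text
time: 7.15
tool_pos: [0.527, 0.0072, 0.2831]
ee_rot: [-0.513, 0.484, -0.487, 0.515]
force: [0.1, -0.4, -0.3]
gripper_width: 0.468
```

Run:
```python
from h import *
s=status.state(); print(s["time"],s["tool_pos"],s["joints"],s["force"])
crop("side",220,120,340,220,5,"s2")
for a in (1.4,1.6,1.68,1.75): print(a,(proj("side",case2w([-.02+.11*np.cos(a),.11*np.sin(a),.112],C))-[220,120])*5)
p,m=pose([.05,0,.29],0,0,-1,0); print(rel(p,m))
```

```text
7.15 [0.52702677 0.00716022 0.28313441] [-5.64288027e-02  6.20928809e-02  1.43164963e+00 -1.32611474e-04
  1.64322913e+00 -1.14103516e-01] [ 0.05715631 -0.42426028 -0.31299814]
1.4 [[205.77173269 289.69215545]]
1.6 [[235.40250723 302.21372401]]
1.68 [[248.42047945 306.23982081]]
1.75 [[260.24878793 309.25970819]]
(array([ 2.52, -0.17,  1.38]), array([-2.000e-02,  2.044e+01, -1.000e-02]))
```

View pics/s2.png

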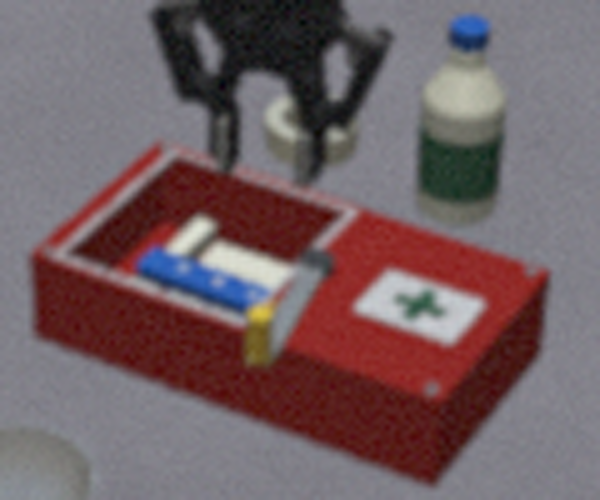

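The knob is at (261,314), against a prediction of (260,309) for 1.75 rad, so the arm is seated. The splint's far half is now uncovered. Next I'll move over the splint.

Call:
apply_moves(offset=[[0.3, 0, 0.2], [0.6, 0, 0.4], [1, 0, 0.6], [1.4, 0, 0.8], [1.8, 0, 1], [2.2, 0, 1.2], [2.52, 0, 1.38], [2.52, 0, 1.38]], twist=[[0, 1.8, 0], [0, 3.6, 0], [0, 5.4, 0], [0, 7.2, 0], [0, 9, 0], [0, 10.8, 0], [0, 12.6, 0], [0, 14.4, 0]], gripper=[50, 50, 50, 50, 50, 50, 50, 50])

```text
time: 8.2
tool_pos: [0.6027, -0.1156, 0.2783]
ee_rot: [-0.13, 0.696, -0.695, 0.127]
force: [0.3, 0.9, 0.5]
gripper_width: 0.586
```

Call:
apply_moves(offset=[[0, 0, 0], [0, 0, 0], [0, 0, 0], [0, 0, 0], [0, 0, 0], [0, 0, 0], [0, 0, 0], [0, 0, 0]], twist=[[0, 1.5, 0], [0, 3, 0], [0, 4.5, 0], [0, 6.04, 0], [0, 6.04, 0], [0, 6.04, 0], [0, 6.04, 0], [0, 6.04, 0]], gripper=[50, 50, 50, 50, 50, 50, 50, 50])

```text
time: 9.2
tool_pos: [0.6028, -0.1146, 0.2804]
ee_rot: [-0.055, -0.705, 0.705, 0.055]
force: [-0.8, -0.0, 0.6]
gripper_width: 0.583
```

Run:
```python
from h import *
s=status.state(); print(s["time"],s["tool_pos"],s["joints"],s["gripper_width"]*85.4)
for z in (.15,.083): print(rel(*pose([.05,.0005,z],0,0,-1,0)))
```

```text
9.2 [ 0.60275426 -0.11462175  0.28035329] [-2.48070076e-01  3.10702851e-01  1.15636448e+00 -8.01088208e-05
  1.67455102e+00  1.47723075e+00] 49.77022179480095
(array([ 0.  ,  2.61, -0.01]), array([-0.  ,  0.01,  0.  ]))
(array([ 0.  ,  3.95, -0.01]), array([-0.  ,  0.01,  0.  ]))
```

Call:
apply_moves(offset=[[0, 0.5, 0], [0, 1, 0], [0, 1.5, 0], [0, 2, 0], [0, 2.5, 0], [0, 2.8, 0], [0, 3, 0], [0, 3, 0]], twist=[[0, 0, 0], [0, 0, 0], [0, 0, 0], [0, 0, 0], [0, 0, 0], [0, 0, 0], [0, 0, 0], [0, 0, 0]], gripper=[50, 50, 50, 50, 50, 50, 50, 50])

```text
time: 10.2
tool_pos: [0.6027, -0.1146, 0.1301]
ee_rot: [0.055, 0.705, -0.705, -0.055]
force: [0.0, 0.1, 0.2]
gripper_width: 0.584
```

Call:
apply_moves(offset=[[0, 0.15, 0], [0, 0.3, 0], [0, 0.45, 0], [0, 0.6, 0], [0, 0.75, 0], [0, 0.9, 0], [0, 0.96, 0], [0, 0.96, 0]], twist=[[0, 0, 0], [0, 0, 0], [0, 0, 0], [0, 0, 0], [0, 0, 0], [0, 0, 0], [0, 0, 0], [0, 0, 0]], gripper=[50, 50, 50, 50, 50, 50, 50, 50])

```text
time: 11.2
tool_pos: [0.6027, -0.1146, 0.0822]
ee_rot: [-0.055, -0.705, 0.705, 0.055]
force: [0.0, 0.4, 0.5]
gripper_width: 0.586
```

Run:
```python
from h import *
s=status.state(); print(s["time"],s["tool_pos"],s["force"])
crop("side",220,120,340,220,5,"s3")
```

```text
11.2 [ 0.60273607 -0.11463281  0.08221067] [0.00150071 0.39500157 0.45936675]
```

View pics/s3.png

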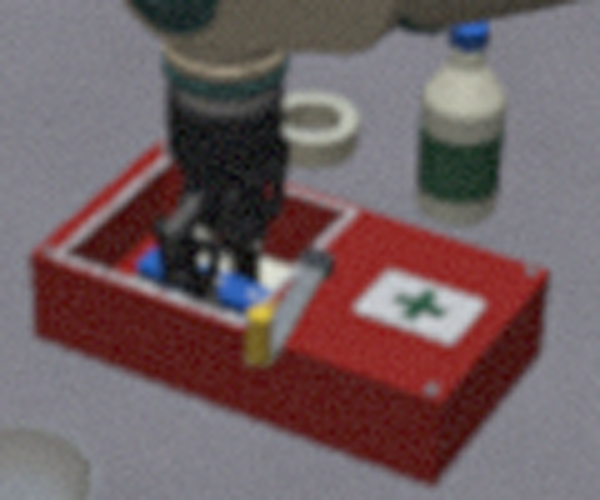

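The fingers at (210,260) straddle the blue bar, and the retainer is still at (260,330). I'll close the gripper and plan the extraction path.

Call:
apply_moves(offset=[[0, 0, 0], [0, 0, 0], [0, 0, 0], [0, 0, 0], [0, 0, 0], [0, 0, 0], [0, 0, 0], [0, 0, 0]], twist=[[0, 0, 0], [0, 0, 0], [0, 0, 0], [0, 0, 0], [0, 0, 0], [0, 0, 0], [0, 0, 0], [0, 0, 0]], gripper=[15, 15, 15, 15, 15, 15, 15, 15], force=90)

```text
time: 12.25
tool_pos: [0.6032, -0.1147, 0.0832]
ee_rot: [-0.055, -0.705, 0.705, 0.054]
force: [-0.8, -0.0, 5.8]
gripper_width: 0.286
```

```bash
cat > plan.py <<'E'
from h import *
from scipy.interpolate import interp1d
# waypoints: near-bottom corner x,z (mm, case), tilt deg
W=np.array([[-120.5,20,0],[-120,22,3],[-119,22.5,7],[-117,22.5,11],[-110,23,13.5],[-95,23.5,16],[-75,25,19],[-55,27,23],[-35,30,28],[-15,36,33],[5,48,36],[12,75,36],[12,105,36],[12,135,36]],float)
def bar(w,xs=np.linspace(0,230,60)):
    c,s=np.cos(np.radians(w[2])),np.sin(np.radians(w[2]))
    b=np.c_[w[0]+xs*c,w[1]+xs*s]; t=b+[-14*s,14*c]; return b,t,np.r_[b,t[::-1]].astype(np.float32)
def clear(w):
    P=bar(w)[2]; d=lambda x,z:-cv2.pointPolygonTest(P,(float(x),float(z)),True)
    out=[min(d(-5,65),d(-5,69)),min(d(130,65),d(130,69)),min(d(10,20),d(100,20),P[P[:,0]<10][:,1].min(initial=99)-20 )]
    return np.round(out,1)
def tcp(w,gs,gz): # grasp at gs along the bar, gz above its underside
    c,s=np.cos(np.radians(w[2])),np.sin(np.radians(w[2]))
    g=[w[0]+gs*c-gz*s,0,w[1]+gs*s+gz*c]; return pose(np.array(g)/1e3,0,np.radians(w[2]),-1,.054)
E
python3 - <<'E'
from plan import *
s=status.state(); print(s["time"],s["tool_pos"],s["force"],s["gripper_width"]*85.4)
gz=(s["tool_pos"][2]-.054)*1e3-20; gs=50+120.5
b=tcp(W[0],gs,gz); print(rel(*b))
T=interp1d(np.arange(len(W)),W,axis=0)
for i in np.arange(0,len(W)-.9,.5):
    w=T(i); p,m=tcp(w,gs,gz); print(i,w,clear(w),p.round(3),np.hypot(*p[:2]).round(3),*rel(p,m,b) )
E
```

```text
12.25 [ 0.60319444 -0.11465384  0.08321839] [-0.78426534 -0.04791259  5.83152092] 24.429814641142986
(array([ 0.01, -0.  ,  0.  ]), array([-0.  ,  0.  , -0.02]))
0.0 [-120.5   20.     0. ] [31.  37.2  0. ] [ 0.603 -0.115  0.083] 0.614 [0. 0. 0.] [0. 0. 0.]
0.5 [-120.25   21.      1.5 ] [27.  31.7  1. ] [ 0.601 -0.114  0.089] 0.612 [ 0.03 -0.11 -0.  ] [-0.  -0.   0.3]
1.0 [-120.   22.    3.] [22.9 27.   2. ] [ 0.6   -0.114  0.094] 0.61 [ 0.06 -0.22  0.  ] [ 0.  -0.   0.6]
1.5 [-119.5    22.25    5.  ] [18.6 23.3  2.2] [ 0.598 -0.114  0.1  ] 0.608 [ 0.1  -0.34 -0.  ] [ 0. -0.  1.]
2.0 [-119.    22.5    7. ] [14.3 22.3  2.5] [ 0.595 -0.113  0.106] 0.606 [ 0.15 -0.46  0.  ] [-0.   0.   1.4]
2.5 [-118.    22.5    9. ] [10.3 21.6  2.5] [ 0.593 -0.113  0.112] 0.604 [ 0.19 -0.57 -0.  ] [-0.   0.   1.8]
3.0 [-117.    22.5   11. ] [ 6.3 21.3  2.5] [ 0.591 -0.113  0.117] 0.602 [ 0.23 -0.68  0.  ] [-0.  -0.   2.2]
3.5 [-113.5    22.75   12.25] [ 4.3 18.9  2.8] [ 0.593 -0.113  0.121] 0.603 [ 0.21 -0.75 -0.  ] [ 0.   -0.    2.45]
4.0 [-110.    23.    13.5] [ 2.3 18.1  3. ] [ 0.594 -0.113  0.124] 0
[... 1216 characters left out ...]
48. 36.] [ 5.6 56.5 28. ] [ 0.658 -0.123  0.199] 0.669 [-1.12 -2.32 -0.  ] [0.  0.  7.2]
10.5 [ 8.5 61.5 36. ] [ 6.5 65.3 41.5] [ 0.661 -0.124  0.213] 0.673 [-1.19 -2.59 -0.  ] [0.  0.  7.2]
11.0 [12. 75. 36.] [17.3 74.2 55. ] [ 0.665 -0.124  0.226] 0.676 [-1.26 -2.86 -0.  ] [0.  0.  7.2]
11.5 [12. 90. 36.] [27.  86.3 70. ] [ 0.665 -0.124  0.241] 0.676 [-1.26 -3.16 -0.  ] [0.  0.  7.2]
12.0 [ 12. 105.  36.] [39.8 98.5 79. ] [ 0.665 -0.124  0.256] 0.676 [-1.26 -3.46 -0.  ] [0.  0.  7.2]
12.5 [ 12. 120.  36.] [ 53.8 110.6  79. ] [ 0.665 -0.124  0.271] 0.676 [-1.26 -3.76 -0.  ] [0.  0.  7.2]
13.0 [ 12. 135.  36.] [ 68.2 122.8  79. ] [ 0.665 -0.124  0.286] 0.676 [-1.26 -4.06 -0.  ] [0.  0.  7.2]
```

Run:
```python
from plan import *
W=np.array([[-120.5,20,0],[-120.5,22,2.5],[-120.5,23,5],[-120,23,7.5],[-118.5,23,9.5],[-116,23,11],[-110,23,11.7],[-102,23.2,12.4],[-94,23.5,13],
[-86,23.8,14],[-78,24.2,15],[-70,25,16],[-62,26,17],[-54,27,18.5],[-46,28.5,20],[-38,30,22],[-30,32.5,24],
[-22,36,26],[-14,40,28],[-6,45,30],[2,52,32],[10,60,33],[12,72,33],[12,87,33],[12,102,33]],float)
s=status.state(); gz=9.2; gs=170.5; B=tcp(W[0],gs,8.2)
for i in range(1,len(W)):
    w=W[i]
    p,m=tcp(w,gs,8.2); print(i,w,clear(w),clear((w+W[i-1])/2),p.round(3),*rel(p,m,B) )
    if i%8==0: B=(p,m); print()
```

```text
1 [-120.5   22.     2.5] [23.9 28.6  2. ] [27.5 32.5  1. ] [ 0.6   -0.114  0.092] [ 0.06 -0.19 -0.  ] [ 0.  -0.   0.5]
2 [-120.5   23.     5. ] [17.8 24.   3. ] [20.9 25.7  2.5] [ 0.597 -0.114  0.1  ] [ 0.12 -0.35  0.  ] [ 0. -0.  1.]
3 [-120.    23.     7.5] [12.6 23.3  3. ] [15.2 23.3  3. ] [ 0.594 -0.113  0.107] [ 0.18 -0.49 -0.  ] [ 0.  -0.   1.5]
4 [-118.5   23.     9.5] [ 8.7 22.   3. ] [10.7 22.7  3. ] [ 0.592 -0.113  0.112] [ 0.21 -0.61 -0.  ] [ 0.  -0.   1.9]
5 [-116.   23.   11.] [ 6.  20.3  3. ] [ 7.4 20.9  3. ] [ 0.592 -0.113  0.117] [ 0.21 -0.69 -0.  ] [-0.  -0.   2.2]
6 [-110.    23.    11.7] [ 5.8 14.8  3. ] [ 5.9 17.5  3. ] [ 0.597 -0.114  0.118] [ 0.11 -0.73 -0.  ] [ 0.   -0.    2.34]
7 [-102.    23.2   12.4] [6.  8.2 3.2] [ 5.9 11.3  3.1] [ 0.604 -0.115  0.121] [-0.02 -0.77 -0.  ] [-0.   -0.    2.48]
8 [-94.   23.5  13. ] [6.4 6.1 3.5] [6.2 6.1 3.4] [ 0.611 -0.116  0.122] [-0.16 -0.81 -0.  ] [-0.   0.   2.6]

9 [-86.   23.8  14. ] [6.4 8.4 3.8] [6.4 7.3 3.6] [ 0.617 -0.117  0.125] [-0.14 -0.03  0.  ] [ 0.  -0.   0.2]
10 [-78.   24.2  15. ] [ 6.5 10.6  4.2] [6.4 9.5 
[... 946 characters left out ...]
0.26 -0.24  0.  ] [ 0.  -0.   0.8]
19 [-6. 45. 30.] [ 2.8 47.2 25. ] [ 3.3 44.7 22.5] [ 0.663 -0.124  0.184] [-0.39 -0.38  0.  ] [-0.  -0.   1.2]
20 [ 2. 52. 32.] [ 0.7 53.4 32. ] [ 1.7 50.4 28.5] [ 0.666 -0.124  0.195] [-0.54 -0.56 -0.  ] [0.  0.  1.6]
21 [10. 60. 33.] [ 7.9 57.8 40. ] [ 3.7 55.7 36. ] [ 0.671 -0.125  0.205] [-0.72 -0.7   0.  ] [ 0.  -0.   1.8]
22 [12. 72. 33.] [15.9 66.8 52. ] [11.8 62.3 46. ] [ 0.673 -0.126  0.217] [-0.85 -0.9   0.  ] [ 0.  -0.   1.8]
23 [12. 87. 33.] [24.8 79.4 67. ] [20.  73.1 59.5] [ 0.673 -0.126  0.232] [-0.97 -1.17  0.  ] [ 0.  -0.   1.8]
24 [ 12. 102.  33.] [37.1 91.9 79. ] [30.6 85.7 74.5] [ 0.673 -0.126  0.247] [-1.1  -1.45  0.  ] [ 0.  -0.   1.8]
```

Call:
apply_moves(offset=[[0.06, -0.19, 0], [0.12, -0.35, 0], [0.18, -0.49, 0], [0.21, -0.61, 0], [0.21, -0.69, 0], [0.21, -0.69, 0], [0.21, -0.69, 0], [0.21, -0.69, 0]], twist=[[0, 0, 0.5], [0, 0, 1], [0, 0, 1.5], [0, 0, 1.9], [0, 0, 2.2], [0, 0, 2.2], [0, 0, 2.2], [0, 0, 2.2]], gripper=[15, 15, 15, 15, 15, 15, 15, 15])

```text
time: 13.25
tool_pos: [0.5924, -0.113, 0.1166]
ee_rot: [-0.122, -0.697, 0.707, -0.013]
force: [0.5, -0.3, -2.2]
gripper_width: 0.288
```

Run:
```python
from plan import *
s=status.state(); print(s["time"],s["tool_pos"],s["force"],s["moment"],s["gripper_width"])
w=[-116,23,11]; print(rel(*tcp(w,170.5,8.2)))
im=[]
for n,(x0,y0,x1,y1) in (("side",(220,120,320,220)),("top",(295,125,385,225))):
    a=eyes.camera(n)[y0:y1,x0:x1,::-1]; im.append(cv2.resize(a,None,fx=4,fy=4,interpolation=cv2.INTER_CUBIC))
cv2.imwrite("pics/s4.png",np.hstack(im))
b,t,_=bar(w)
# predicted far end top corners, side crop px
P=np.array([[t[-1,0],y,t[-1,1]] for y in(13,-13)]+[[b[-1,0],y,b[-1,1]] for y in(13,-13)])/1e3
print((proj("side",case2w(P,C))-[220,120])*4, (proj("top",case2w(P,C))-[295,125])*4+[400,0])
```

```text
13.25 [ 0.59241795 -0.11301667  0.1165761 ] [ 0.49995703 -0.26504327 -2.16896785] [0.02264956 0.05700557 0.00386382] 0.28769167465823187
(array([ 0., -0.,  0.]), array([0.  , 0.  , 0.01]))
[[112.62775678 163.74113518]
 [129.38356472 148.85665317]
 [110.16605157 176.48366416]
 [126.84775487 161.54301257]] [[585.54312002 100.5527659 ]
 [626.40835078 105.66306258]
 [583.53241003 102.25713824]
 [623.96726434 107.31434697]]
```

View pics/s4.png

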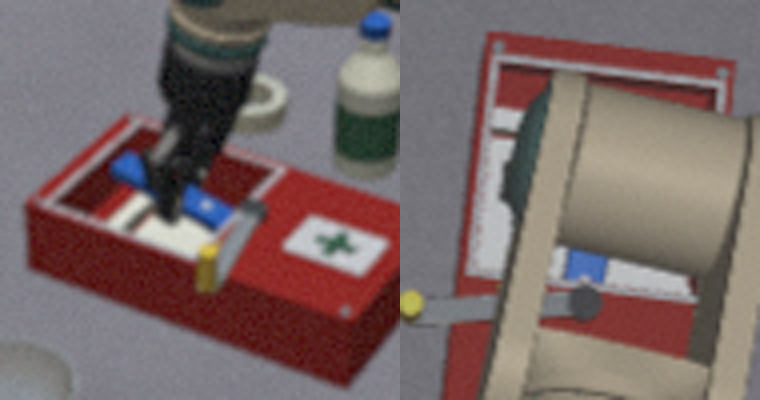

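The bar is held and tilted. Its far-end corners at about (112,165) and (127,152) match the prediction, and the retainer is still out. I'll plan the slide-out from here.

Run:
```python
from plan import *
W=np.array([[-116,23,11],[-110,23,11.7],[-102,23.2,12.4],[-94,23.5,13],
[-86,23.8,14],[-78,24.2,15],[-70,25,16],[-62,26,17],[-54,27,18.5],
[-44,28.5,20],[-34,30,22],[-24,32,24],[-13,34,26],[-2,38,28],[8,43,30],[18,50,31],[22,58,31],
[22,70,31],[22,84,31],[22,100,31],[22,116,31],[22,130,31],[22,140,31],[22,140,31],[22,140,31]],float)
B=tcp(W[0],170.5,8.2)
for i in range(1,len(W)):
    w=W[i]; p,m=tcp(w,170.5,8.2); a,b=rel(p,m,B); print(i,w,clear(w),clear((w+W[i-1])/2),p.round(3),a[:2],b[2])
    if i%8==0: B=(p,m); print()
```

```text
1 [-110.    23.    11.7] [ 5.8 14.8  3. ] [ 5.9 17.5  3. ] [ 0.597 -0.114  0.118] [-0.1  -0.02] 0.14
2 [-102.    23.2   12.4] [6.  8.2 3.2] [ 5.9 11.3  3.1] [ 0.604 -0.115  0.121] [-0.24 -0.03] 0.28
3 [-94.   23.5  13. ] [6.4 6.1 3.5] [6.2 6.1 3.4] [ 0.611 -0.116  0.122] [-0.39 -0.04] 0.4
4 [-86.   23.8  14. ] [6.4 8.4 3.8] [6.4 7.3 3.6] [ 0.617 -0.117  0.125] [-0.52 -0.08] 0.6
5 [-78.   24.2  15. ] [ 6.5 10.6  4.2] [6.4 9.5 4. ] [ 0.623 -0.118  0.128] [-0.66 -0.11] 0.8
6 [-70.  25.  16.] [ 6.5 12.8  5. ] [ 6.5 11.7  4.6] [ 0.629 -0.119  0.132] [-0.79 -0.16] 1.0
7 [-62.  26.  17.] [ 6.6 15.   6. ] [ 6.5 14.   5.5] [ 0.635 -0.12   0.135] [-0.92 -0.2 ] 1.2
8 [-54.   27.   18.5] [ 6.5 18.6  7. ] [ 6.5 16.8  6.5] [ 0.64  -0.121  0.14 ] [-1.04 -0.28] 1.5

9 [-44.   28.5  20. ] [ 7.  21.5  8.5] [ 6.7 20.1  7.8] [ 0.647 -0.122  0.145] [-0.17 -0.05] 0.3
10 [-34.  30.  22.] [ 7.6 25.3 10. ] [ 7.2 23.5  9.2] [ 0.653 -0.123  0.152] [-0.32 -0.14] 0.7
11 [-24.  32.  24.] [ 8.4 28.8 12. ] [ 7.9 27.1 11. ] [ 0.658 -0.123  0.158] [-0.47 -0.23] 1.1
12 [-13.  34.  26.] [10.4 31.2 14. ] [ 9.3 30.1 13. 
[... 489 characters left out ...]
.12 -0.21] 0.0
18 [22. 84. 31.] [30.9 68.5 65.1] [27.3 62.5 58.2] [ 0.688 -0.128  0.225] [-0.27 -0.45] 0.0
19 [ 22. 100.  31.] [41.1 82.2 79. ] [35.5 75.3 73. ] [ 0.688 -0.128  0.241] [-0.43 -0.72] 0.0
20 [ 22. 116.  31.] [54.2 95.9 79. ] [47.4 89.1 79. ] [ 0.688 -0.128  0.257] [-0.6  -0.99] 0.0
21 [ 22. 130.  31.] [ 66.7 107.9  79. ] [ 60.4 101.9  79. ] [ 0.688 -0.128  0.271] [-0.74 -1.23] 0.0
22 [ 22. 140.  31.] [ 76.  116.5  79. ] [ 71.3 112.2  79. ] [ 0.688 -0.128  0.281] [-0.84 -1.41] 0.0
23 [ 22. 140.  31.] [ 76.  116.5  79. ] [ 76.  116.5  79. ] [ 0.688 -0.128  0.281] [-0.84 -1.41] 0.0
24 [ 22. 140.  31.] [ 76.  116.5  79. ] [ 76.  116.5  79. ] [ 0.688 -0.128  0.281] [-0.84 -1.41] 0.0
```

Call:
apply_moves(offset=[[-0.1, -0.02, 0], [-0.24, -0.03, 0], [-0.39, -0.04, 0], [-0.52, -0.08, 0], [-0.66, -0.11, 0], [-0.79, -0.16, 0], [-0.92, -0.2, 0], [-1.04, -0.28, 0]], twist=[[0, 0, 0.14], [0, 0, 0.28], [0, 0, 0.4], [0, 0, 0.6], [0, 0, 0.8], [0, 0, 1], [0, 0, 1.2], [0, 0, 1.5]], gripper=[15, 15, 15, 15, 15, 15, 15, 15])

```text
time: 14.35
tool_pos: [0.6405, -0.1205, 0.1407]
ee_rot: [-0.168, -0.687, 0.705, -0.06]
force: [0.2, -0.7, -2.0]
gripper_width: 0.287
```

Call:
apply_moves(offset=[[-0.17, -0.05, 0], [-0.32, -0.14, 0], [-0.47, -0.23, 0], [-0.63, -0.31, 0], [-0.8, -0.42, 0], [-0.96, -0.56, 0], [-1.16, -0.69, 0], [-1.29, -0.81, 0]], twist=[[0, 0, 0.3], [0, 0, 0.7], [0, 0, 1.1], [0, 0, 1.5], [0, 0, 1.9], [0, 0, 2.3], [0, 0, 2.5], [0, 0, 2.5]], gripper=[15, 15, 15, 15, 15, 15, 15, 15])

```text
time: 15.35
tool_pos: [0.6883, -0.128, 0.2002]
ee_rot: [-0.241, -0.665, 0.694, -0.136]
force: [-0.7, -0.3, -1.9]
gripper_width: 0.282
```

Run:
```python
from plan import *
s=status.state(); print(s["time"],s["tool_pos"],s["force"],s["joints"],s["gripper_width"])
print(rel(*tcp([22,58,31],170.5,8.2)))
```

```text
15.35 [ 0.68832707 -0.12798905  0.20023914] [-0.74137416 -0.33034202 -1.92615383] [-0.25123915  0.32121219  1.36564265  0.06225827  0.91604643  1.45039819] 0.2821810794316616
(array([0.02, 0.01, 0.  ]), array([ 0.  ,  0.  , -0.01]))
```

No contact forces so far. Next I'll lift vertically, with some extra height.

Call:
apply_moves(offset=[[-0.15, -0.25, 0], [-0.3, -0.5, 0], [-0.45, -0.75, 0], [-0.6, -1, 0], [-0.75, -1.25, 0], [-0.9, -1.5, 0], [-0.96, -1.6, 0], [-0.96, -1.6, 0]], twist=[[0, 0, 0], [0, 0, 0], [0, 0, 0], [0, 0, 0], [0, 0, 0], [0, 0, 0], [0, 0, 0], [0, 0, 0]], gripper=[15, 15, 15, 15, 15, 15, 15, 15])

```text
time: 16.35
tool_pos: [0.6879, -0.1279, 0.2932]
ee_rot: [-0.241, -0.665, 0.694, -0.136]
force: [0.4, -0.2, -1.4]
gripper_width: 0.282
```

Call:
apply_moves(offset=[[0, 0, 0], [0, 0, 0], [0, 0, 0], [0, 0, 0], [0, 0, 0], [0, 0, 0], [0, 0, 0], [0, 0, 0]], twist=[[0, 0, 0], [0, 0, 0], [0, 0, 0], [0, 0, 0], [0, 0, 0], [0, 0, 0], [0, 0, 0], [0, 0, 0]], gripper=[15, 15, 15, 15, 15, 15, 15, 15])

```text
time: 17.35
tool_pos: [0.6879, -0.1279, 0.2928]
ee_rot: [-0.241, -0.665, 0.694, -0.136]
force: [-0.2, 0.5, -1.5]
gripper_width: 0.284
```

Run:
```python
from plan import *
s=status.state(); print(s["time"],s["tool_pos"],s["force"],abs(s["qd"]).max(),s["gripper_width"])
M=R.from_quat(s["ee_rot"]).as_matrix(); g=s["tool_pos"]+.054*M[:,1]
ends=[g+M[:,0]*.1705, g-M[:,0]*.0595]; print(ends, (proj("side",ends)-[180,90])*5)
crop("side",180,90,340,210,5,"s5")
for a in (1.68,1.75): print(a,(proj("side",case2w([-.02+.11*np.cos(a),.11*np.sin(a),.112],C))-[180,90])*5)
```

```text
17.35 [ 0.68787443 -0.12792578  0.292761  ] [-0.23537866  0.52714539 -1.45361342] 0.0012416378482026564 0.28399305190312
[array([ 0.57097385, -0.10965466,  0.1586466 ]), array([ 0.76574241, -0.14010875,  0.27712765])] [[469.37337158 284.12378099]
 [204.0779525   38.3743934 ]]
1.68 [[448.42047945 456.23982081]]
1.75 [[460.24878793 459.25970819]]
```

View pics/s5.png

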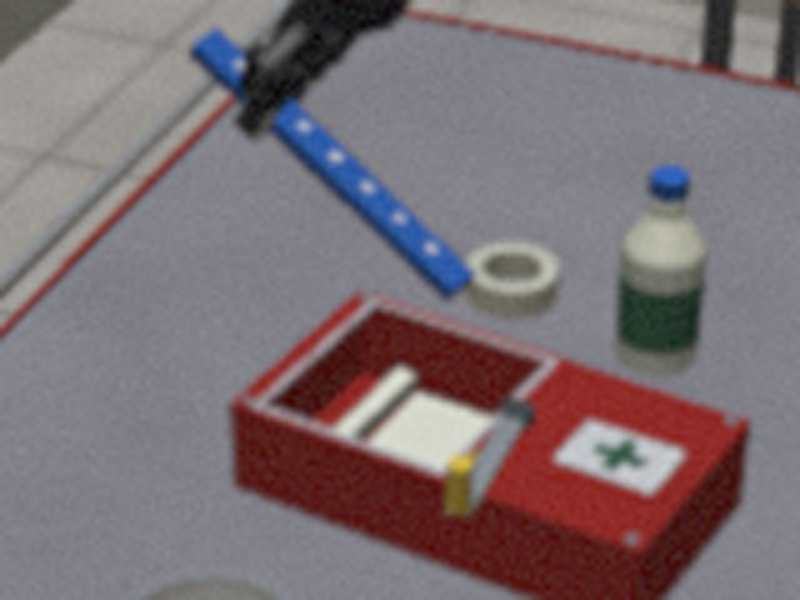

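The splint is held clear in the air. Its near end is at about (460,280), against a prediction of (469,284), which puts it at z ≈ 0.15 m, well above the 0.119 m needed. The knob at (461,463) is at the end stop, and the bottle and tape haven't moved. I'll hand the job in.

```bash
python3 -c "
from rig import bot
print(bot.job_done())"
```

```text
the job is handed in; nothing more can be done
None
```

The job is done and handed in at about 17.4 s of the 58 s allowed; no verdict is reported. I swung the retaining arm to its end stop, then gripped the splint, tilted it far end up, slid it out through the opening and lifted it.

**Last checks before handing in:**
- **Retainer:** the push force rose to 17 N at the stop. In the last picture the knob was within about 4 pixels of its predicted place for 1.75 rad, in the enlarged crop (under 1 raw pixel).
- **Splint:** it was held still at about 31° tilt, with joint speeds near 0.001 rad/s. Computed end heights were about 0.16 m and 0.28 m. The near end showed about 9 crop pixels (2 raw) off the prediction, still well above the 0.119 m needed.
- **Contact:** the only load on the tool was about 1.5 N downward, consistent with the splint's weight, so nothing else appeared to be touching it.
- **Bottle, tape and bowl:** the bottle and tape showed as unmoved. Only the bowl's edge was in the last crop; the gripper never went near it.

None of these checks failed or disagreed beyond those small pixel offsets.

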